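# Put the plaster casts into their fitted trays

## Robot

A 7-joint arm with a two-finger parallel gripper is mounted at the origin on the work surface. World frame = base frame: x ahead of the robot, y to its left, z up, the work surface at z = 0. Lengths are in m, angles in rad, forces in N, time in s.
With the tool pointing down it reaches from about 0.425 to 1.025 m from the base axis. Payload 3.6 kg.
Tool frame: the origin (TCP) lies at the very end of the fingers, on their centre line; the grasp point (between the pads) lies manip.tcp_to_grasp behind it (manip.tcp_to_grasp is the distance from the TCP to the grasp point, in m); z points along the fingers, y is the line along which they close (so a half turn about z gives the same grasp; the last joint's range is limited). The gripper opens to 85 mm and grips with 20 to 120 N. Pads are 22 mm wide; open, the fingers measure 114 mm over their backs; the gripper's body (76 mm by 85 mm) begins 54 mm behind the grasp point. The pads swing forward as they close: fully open they stand 13 mm farther back than shut.
Start: joints at [1.03, 0.591, 0.048, 1.609, -0.033, 0.943, -0.034], TCP at [0.314, -0.654, 0.231] pointing down, gripper open.
Joint ranges: [-2.69, 2.69], [-0.47, 2.24], [-1.27, 1.36], [0.19, 2.51], [-1.53, 4.68], [0.08, 2.07], [-3.09, 3.09]. Speed limits (rad/s): [2.57, 2.57, 3.14, 3.14, 3.14, 3.14, 3.14].

## Interface

Orientations are given as a rotation vector (axis times angle).
In Python, from station import manip gives the robot as it stands. The module is installed in compiled form; this text tells all that it offers.
- The arm moves only by the shell command python3 -m jog 'ROWS' [FORCE]. ROWS is JSON, a list of rows, each a list of 3 entries, a list of its own where there are three numbers: the shift along the tool's x, y, z in units of 30 mm (1.0 is 30 mm), then the turn about the tool's z in degrees, then the opening in per cent of the stroke, from 0 (shut) to 100 (fully open). In form: [[[dx, dy, dz], yaw, gripper], ...]. A call has 1 to 10 rows; each row is the pose to reach, as a shift and turn from the pose commanded when the call began, along the tool's axes at that moment; what a row does not reach only later rows make up. A row lasts 1/10 s, in which the tool goes at most 50 mm and 8.59 degrees, less where a joint would pass 70% of its speed; a pose out of reach is approached as far as the arm can. A call with a gripper value outside its range is refused whole. The fingers move at their own pace and stop on an object; FORCE is the grip in N (left out, the last holds). Time passes only in rows, so rows that repeat a pose let the fingers close. It gives the time, the measured TCP pose, the force, the opening and the grip force at its end, in the units of the state.
- manip.sense(): the state, without advancing time (a new reading comes with each control period).
- manip.capture(name): name is "side" or "top"; returns a dict with "image" (400x640x3 uint8, red, green, blue), "K" (3x3 intrinsics, pixels), "rvec" (rotation vector, rad) and "tvec" (3), from world to camera coordinates, as OpenCV has them. Camera axes: x right, y down, z forward; pixel columns grow to the right and rows downward; lengths in m; the calibration is good to about 2 mm. A picture is of the moment at which its call begins. There is no depth.
- manip.finish_job(): hands the job in; it is judged then, once.
The state is a dict: "clock": time; "joint_pos": joint angles; "qvel": joint speeds; "tau": joint torques, N m; "position": TCP position; "ee_rot": TCP orientation; "contact_force": force on the tool from outside, world axes, zero at the start; "moment": the same for the moment, N m; "finger_gap": finger opening in m; "finger_force": force on a finger pad.
Only numpy, scipy, OpenCV 4.12 (cv2) and the standard library are available. Lean on these libraries where they do the work, as an engineer would, in place of code of your own. Each camera call takes 0.05 s, during which the arm holds its last target. There are 200 camera calls.

## Task

Put each of the four white plaster casts into the low tray that has its outline: the round one in the round tray, the square one in the square tray, the long straight one in the long tray and the oval one in the oval tray, each upright and flat on the tray's floor inside the rim. The plaster is brittle: set each cast down rather than dropping it, tip none over, and leave the bottle and the jar where they stand.

Things in the scene. Friction and masses are not known exactly. Their poses are not given: they have to be found in the camera images.
- rosette_center (a point): White plaster cast, 56 mm high, standing upright and loose on the bench. Round drum 60 mm in diameter with plain upright sides for the lower 48 mm and a small rosette (a boss within a ring of petals) on top. About 0.2 kg. This point is its centre, 28 mm above its underside; z points up.
- plinth_center (a point): White plaster cast, 56 mm high, standing upright and loose on the bench. Square block, 54 x 54 mm with plain upright sides for the lower 44 mm, then two smaller square steps (42 and 30 mm wide). About 0.2 kg. This point is its centre, 28 mm above its underside; z points up. x and y are square to its sides.
- moulding_center (a point): White plaster cast, 56 mm high, standing upright and loose on the bench. Straight length of moulding, 130 mm long (along its y) and 40 mm wide (along its x), plain upright sides for the lower 44 mm, then a narrower ridge 24 mm wide with a row of beads on each side. About 0.33 kg. This point is its centre, 28 mm above its underside; z points up.
- medallion_center (a point): White plaster cast, 56 mm high, standing upright and loose on the bench. Long oval (straight sides, half-round ends), 94 mm long (along its y) and 52 mm wide (along its x), upright sides for the lower 50 mm and a smaller raised oval on top. Its straight sides are 42 mm long. About 0.27 kg. This point is its centre, 28 mm above its underside; z points up.
- round_tray: Low open tray fixed to the bench: black floor 4 mm thick, brown wooden rim 6 mm wide whose top is 10 mm above the bench. Round, 78 mm in diameter inside the rim; for the rosette drum. It leaves 9 mm of play all round the matching cast, which when seated has its centre 32 mm above the tray's origin. Origin at the centre of its underside, on the bench; z up.
- square_tray: Low open tray fixed to the bench: black floor 4 mm thick, brown wooden rim 6 mm wide whose top is 10 mm above the bench. Square, 72 x 72 mm inside the rim; for the square block. It leaves 9 mm of play all round the matching cast, which when seated has its centre 32 mm above the tray's origin. Origin at the centre of its underside, on the bench; z up. x and y are square to its sides.
- long_tray: Low open tray fixed to the bench: black floor 4 mm thick, brown wooden rim 6 mm wide whose top is 10 mm above the bench. Rectangular, 148 mm long (along its y) and 58 mm wide (along its x) inside the rim; for the moulding. It leaves 9 mm of play all round the matching cast, which when seated has its centre 32 mm above the tray's origin. Origin at the centre of its underside, on the bench; z up.
- oval_tray: Low open tray fixed to the bench: black floor 4 mm thick, brown wooden rim 6 mm wide whose top is 10 mm above the bench. Long oval with half-round ends, 112 mm long (along its y) and 70 mm wide (along its x) inside the rim; for the oval cast. It leaves 9 mm of play all round the matching cast, which when seated has its centre 32 mm above the tray's origin. Origin at the centre of its underside, on the bench; z up.
- bottle: Bystander: white plastic bottle, 72 mm in diameter, 200 mm high, standing at the robot's right of the work. Origin at the centre of its underside.
- jar: Bystander: amber glass jar with a steel lid, 72 mm in diameter, 85 mm high, standing at the robot's right of the work. Origin at the centre of its underside.
Things that resemble listed ones, but are neither listed nor needed, are in the scene too. What is shaped like the part that bears rosette_center but purple or turquoise is not meant.

How it is judged:
At the end, for the whole second after the job is handed in: Each cast stands upright (within 0.1 rad), flat on the floor of its own tray (centre 28 to 36 mm above the tray's origin) and within 15 mm of the tray's centre; all are released and at rest (horizontal distance between rosette_center and round_tray below 0.015 m and z of rosette_center in the frame of round_tray between 0.028 and 0.036 m and angle between each of rosette_center, plinth_center, moulding_center, medallion_center's own z axis and vertical below 0.1 rad and linear speed of each of rosette, plinth, moulding, medallion below 0.02 m/s and contact force between each of rosette, plinth, moulding, medallion and the fingers below 0.1 N and horizontal distance between plinth_center and square_tray below 0.015 m and z of plinth_center in the frame of square_tray between 0.028 and 0.036 m and horizontal distance between moulding_center and long_tray below 0.015 m and z of moulding_center in the frame of long_tray between 0.028 and 0.036 m and horizontal distance between medallion_center and oval_tray below 0.015 m and z of medallion_center in the frame of oval_tray between 0.028 and 0.036 m); the robot touches nothing.
It fails at once if a cast is dropped from more than about 25 mm ((height (world z) of rosette_center above 0.052 m and linear speed of rosette above 0.3 m/s and contact force between rosette and the fingers below 0.02 N) or (height (world z) of plinth_center above 0.052 m and linear speed of plinth above 0.3 m/s and contact force between plinth and the fingers below 0.02 N) or (height (world z) of moulding_center above 0.052 m and linear speed of moulding above 0.3 m/s and contact force between moulding and the fingers below 0.02 N) or (height (world z) of medallion_center above 0.052 m and linear speed of medallion above 0.3 m/s and contact force between medallion and the fingers below 0.02 N)).
It fails at once if a cast is tipped over (leans more than 45 degrees) (angle between any of rosette_center, plinth_center, moulding_center, medallion_center's own z axis and vertical above 0.785 rad).
It fails at once if the bottle or the jar is pushed more than 30 mm or knocked over (distance of any of bottle, jar from where it was at the start of the episode above 0.03 m or angle between any of bottle, jar's own z axis and vertical above 0.5 rad).
It also fails if it takes over 96 s, if anything falls off the work surface, if the arm or the gripper's body presses on something with over 40 N, if the wrist force passes 120 N, or if a joint passes its speed limit or range.

## Working session

There is one attempt and no reset: what is moved stays moved. The work goes in short steps, Python scripts to look and compute and a shell command to move; the robot and the scene stay as the last step left them, time stands still between calls to the robot, and variables do not carry over. Pictures are saved under pics/ and viewed, at most 14 in all, crops included, and the job is handed in when it is done.

```bash
mkdir -p pics; python3 - <<'E'
from station import manip
import cv2,pickle
s=manip.sense();print({k:s[k] for k in('clock','position','ee_rot','finger_gap')},manip.tcp_to_grasp)
for n in('top','side'):
    c=manip.capture(n);pickle.dump(c,open(n+'0.pkl','wb'))
    cv2.imwrite(f'pics/{n}0.png',c['image'][:,:,::-1]);print(n,c['K'],c['rvec'],c['tvec'])
E
```

```text
{'clock': 0.0, 'position': array([ 0.31354746, -0.65277519,  0.23014563]), 'ee_rot': array([-3.06108081e+00, -6.97107519e-01,  9.28529923e-04]), 'finger_gap': 0.08502231944352356} 0.0187
top [[435.80718168   0.         323.50327216]
 [  0.         435.80718168 200.155456  ]
 [  0.           0.           1.        ]] [ 2.11158564 -2.17399791  0.1651519 ] [-0.09001647  0.55423251  1.45155899]
side [[455.23195927   0.         315.48038157]
 [  0.         455.23195927 205.5650264 ]
 [  0.           0.           1.        ]] [ 0.51595391 -2.51309034  1.39472595] [0.48103563 0.20765758 0.92875113]
```

View pics/top0.png

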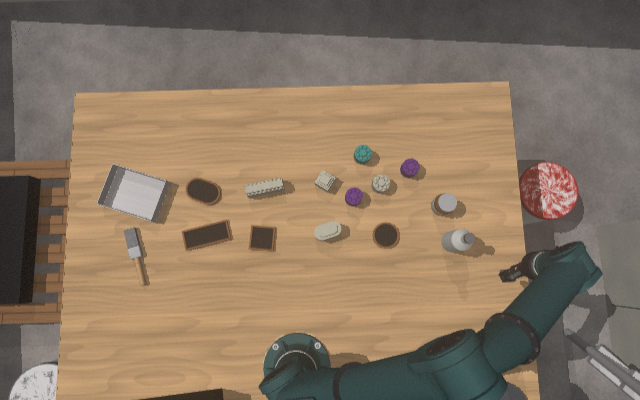

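View pics/side0.png

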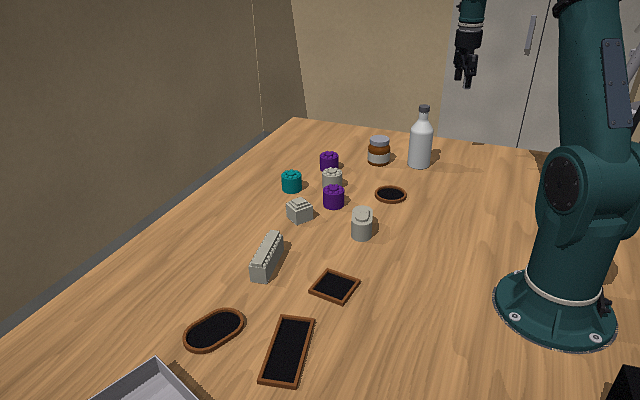

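The top view shows the casts as moulding (265,187), square block (325,181), rosette (381,184) and oval (328,231). The trays are oval (203,191), long (207,235), square (263,238) and round (386,235). Possible confusions for the rosette are turquoise (363,154), purple (354,197) and purple (410,168). The white jar lid (447,203) and bottle (460,240) could also be confused with casts. I choose the white drum at (381,184).

```bash
cat > h.py <<'E'
import cv2,numpy as np,pickle
def ray(c,uv):
    R=cv2.Rodrigues(np.array(c['rvec'],float))[0];C=-R.T@np.ravel(c['tvec'])
    p=cv2.undistortPoints(np.array(uv,float).reshape(-1,1,2),c['K'],None).reshape(-1,2)
    return C,np.c_[p,np.ones(len(p))]@R
def plane(c,uv,z):
    C,d=ray(c,uv);return C+d*((z-C[2])/d[:,2])[:,None]
def blobs(mask,lo,hi):
    cs=cv2.findContours(mask.astype(np.uint8),cv2.RETR_EXTERNAL,cv2.CHAIN_APPROX_NONE)[0]
    return [k for k in cs if lo<cv2.contourArea(k)<hi]
def tri(c1,a,c2,b):
    C1,d1=ray(c1,a);C2,d2=ray(c2,b);A=np.c_[d1[0],-d2[0]]
    t=np.linalg.lstsq(A,C2-C1,rcond=None)[0];p,q=C1+t[0]*d1[0],C2+t[1]*d2[0]
    return (p+q)/2,np.linalg.norm(p-q)
def cen(k):
    m=cv2.moments(k);return m['m10']/m['m00'],m['m01']/m['m00']
def masks(c):
    h=cv2.cvtColor(c['image'],cv2.COLOR_RGB2HSV)
    return (h[...,1]<65)&(h[...,2]>85), h[...,2]<55
def rect(P):
    (cx,cy),(w,h),a=cv2.minAreaRect((P[:,:2]*1000).astype(np.float32))
    if w>h: w,h,a=h,w,a+90   # long axis direction = a+90
    return np.round([cx,cy,w,h,(a+90)%180],1)
E
python3 - <<'E'
from h import *
for n in('top','side'):
    c=pickle.load(open(n+'0.pkl','rb'));w,d=masks(c)
    for nm,m,z in(('white',w,.05),('dark',d,.004)):
        for k in blobs(m,80,6000):
            u=cen(k)
            if (n=='top' and not(180<u[0]<480 and 140<u[1]<260))or(n=='side' and not(150<u[0]<430 and 120<u[1]<390)):continue
            P=plane(c,k.reshape(-1,2),z);print(n,nm,np.round(u,1),cv2.contourArea(k),rect(P),'cen',np.round(plane(c,[u],z)[0,:2]*1000,1))
c=pickle.load(open('top0.pkl','rb'));cv2.imwrite('pics/crop0.png',cv2.resize(c['image'][140:260,180:480,::-1],None,fx=2.6,fy=2.6,interpolation=cv2.INTER_CUBIC))
E
```

```text
top white [457.6 240.2] 569.5 [ 402.  -554.7   73.1  115.7   96.4] cen [ 401.1 -552.6]
top white [327.2 230.4] 352.0 [ 446.9 -116.5   52.3   91.8  106.8] cen [ 446.7 -115.7]
top white [446.9 202.1] 267.5 [ 531.7 -525.    62.    65.2   88.3] cen [ 531.1 -526.1]
top white [264.1 187.2] 441.0 [600.8  96.4  45.7 130.6 100.3] cen [601.   95.9]
top white [380.3 183.3] 237.0 [ 603.2 -302.3   55.8   64.4  133.2] cen [ 602.9 -302.5]
top white [324.7 180.3] 239.0 [ 619.1 -112.    55.7   57.5  148. ] cen [ 619.1 -112.1]
side white [159.6 386.6] 1400.0 [607.3 479.   85.5 173.7  23. ] cen [581.4 490. ]
side white [262.7 257.6] 778.5 [596.1 123.4  52.5 191.  106.9] cen [593.  135.6]
side white [360.8 222.5] 612.5 [437.2 -80.6  51.4 160.  107.3] cen [437.7 -77.6]
side white [298.9 210.5] 535.0 [604.1 -73.8  67.6 130.3 117.1] cen [603.2 -70.9]
side white [177.9 196.9] 413.5 [941.  -24.9  33.4 273.8  90. ] cen [941.5 -10.1]
side white [330.5 175.9] 272.0 [ 594.8 -273.6   56.5  122.9  113.2] cen [ 599.5 -276.1]
side white [377.5 158.2] 142.0 [ 508.3 -443.1   63.6   76.9  106.2] cen [ 507.6 -438.9]
side white [378.6 140. ] 161.0 [ 542.3 -573.3   64.4   93.4  108.1] cen [ 546.3 -574.8]
side white [234.6 154.8] 261.5 [ 939.9 -331.7   39.5  359.2   90.9] cen [ 941.9 -296.4]
side white [420.2 142.6] 1056.0 [ 420.3 -655.9   79.6  488.9  101.6] cen [ 411.3 -603.6]
side dark [286.3 350.7] 1806.5 [448.8 305.5  57.7 143.9 102.8] cen [447.  312.3]
side dark [212.1 329.4] 1160.5 [606.6 318.4  68.6 108.8  69.2] cen [605.4 321.9]
side dark [333.9 285.4] 614.0 [433.6 110.4  67.4  71.3 173.6] cen [432.6 112.2]
side dark [389.9 193.4] 212.0 [ 430.4 -321.    68.    69.7   44.7] cen [ 430.5 -319.1]
```

View pics/crop0.png

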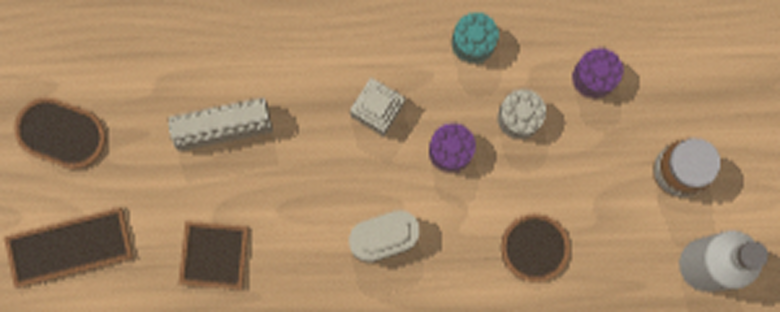

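The crop confirms the choice: the white petal drum is at crop (523,112), clear of its purple and turquoise neighbours. Next I measure the trays in the top view and triangulate the casts.

```bash
python3 - <<'E'
from h import *
T=pickle.load(open('top0.pkl','rb'));S=pickle.load(open('side0.pkl','rb'))
h=cv2.cvtColor(T['image'],cv2.COLOR_RGB2HSV);print(h[191,203],h[235,386],h[240,263])
for thr in(75,):
  for k in blobs(h[...,2]<thr,200,3000):
    u=cen(k)
    if 180<u[0]<430 and 150<u[1]<260:print(thr,np.round(u,1),rect(plane(T,k.reshape(-1,2),.004)))
for n,a,b in(('moul',(264.1,187.2),(262.7,257.6)),('plin',(324.7,180.3),(298.9,210.5)),('med',(327.2,230.4),(360.8,222.5))):
    print(n,*np.round(np.r_[tri(T,a,S,b)]*1000,1) if 0 else [np.round(x*1000,1) for x in tri(T,a,S,b)],np.round(plane(T,[a],.035)*1000,1))
print(np.round(plane(T,[(380.3,183.3)],.035)*1000,1))
R=cv2.Rodrigues(np.array(T['rvec']))[0];print('cam',-R.T@T['tvec'])
# side-view top rect of medallion / base edges
from station import manip
s=manip.sense();print(cv2.Rodrigues(s['ee_rot'])[0].round(3))
E
```

```text
[15 69 74] [14 82 75] [12 77 76]
75 [385.8 233.5] [ 430.6 -316.4   69.    69.3   60.6]
75 [205.4 234.3] [448.6 306.8  51.9 144.9 102.5]
75 [202.3 190.5] [604.3 319.6  62.6 106.   69.8]
moul [610.5 101.8  19.3] 8.0 [[603.8  98.   35. ]]
plin [ 624.8 -112.5   20.4] 0.3 [[ 622.  -112.3   35. ]]
med [ 449.4 -115.7   23.4] 1.2 [[ 447.9 -115.7   35. ]]
[[ 605.8 -304.6   35. ]]
cam [ 0.32496262 -0.10038562  1.51875679]
[[ 0.901  0.433 -0.001]
 [ 0.433 -0.901  0.002]
 [-0.    -0.002 -1.   ]]
```

```bash
cat > g.py <<'E'
import sys,numpy as np,cv2
from station import manip
x,y,z,a=map(float,sys.argv[1:])   # metres, tool-y angle in deg (mod 180)
s=manip.sense();R=cv2.Rodrigues(s['ee_rot'])[0];d=R.T@(np.array([x,y,z])-s['position'])
cur=np.degrees(np.arctan2(R[1,1],R[0,1]));yaw=(cur-a+90)%180-90
print('clock %.2f q7 %.2f gap %.4f'%(s['clock'],s['joint_pos'][6],s['finger_gap']),'pos',s['position'].round(4),'shift',np.round(d/.03,2),'yaw %.1f'%yaw,'curY %.1f'%cur)
E
python3 -m jog '[[[0,0,-1.5],0,100],[[0,0,-3],0,100],[[0,0,-3.3],0,100]]' 40
python3 g.py 0.605 -0.304 0.33 -15;python3 g.py 0.605 -0.304 0.12 -15
```

```text
clock: 0.4
position: [0.3151, -0.6563, 0.3365]
ee_rot: [3.054, 0.695, 0.004]
contact_force: [0.7, -0.6, 0.9]
finger_gap: 0.0855
finger_force: 0.0
clock 0.40 q7 -0.04 gap 0.0855 pos [ 0.3151 -0.6563  0.3365] shift [13.79 -6.41  0.16] yaw -49.4 curY -64.4
clock 0.40 q7 -0.04 gap 0.0855 pos [ 0.3151 -0.6563  0.3365] shift [13.79 -6.48  7.16] yaw -49.4 curY -64.4
```

```bash
python3 -m jog '[[[1.5,-0.7,0],-8,100],[[3,-1.4,0],-16,100],[[4.5,-2.1,0],-24,100],[[6,-2.8,0],-32,100],[[7.5,-3.5,0],-40,100],[[9,-4.2,0],-49,100],[[10.5,-4.9,0],-49,100],[[12,-5.6,0.5],-49,100],[[13.1,-6.1,1.5],-49,100],[[13.8,-6.45,2.5],-49,100]]'
python3 g.py 0.605 -0.304 0.11 -15
```

```text
clock: 1.4
position: [0.606, -0.2953, 0.2545]
ee_rot: [2.493, 1.911, 0.005]
contact_force: [1.3, 0.0, 0.1]
finger_gap: 0.0857
finger_force: 0.0
clock 1.40 q7 0.00 gap 0.0857 pos [ 0.606  -0.2953  0.2545] shift [-0.3   0.03  4.82] yaw -0.1 curY -15.1
```

```bash
python3 -m jog '[[[-0.1,0,1.5],0,100],[[-0.2,0,3],0,100],[[-0.3,0,4.5],0,100],[[-0.3,0,5.2],0,100],[[-0.3,0,5.2],0,100]]'
python3 g.py 0.605 -0.304 0.016 -15
python3 - <<'E'
from h import *
from station import manip
o=[]
for n,(r,cc) in dict(side=((110,230),(250,430)),top=((130,220),(310,445))).items():
    c=manip.capture(n);o.append(cv2.resize(c['image'][r[0]:r[1],cc[0]:cc[1],::-1],(540,290),interpolation=cv2.INTER_CUBIC))
cv2.imwrite('pics/a1.png',np.vstack(o))
E
```

```text
clock: 1.9
position: [0.5972, -0.3071, 0.0945]
ee_rot: [-2.491, -1.9, 0.007]
contact_force: [-0.1, 0.2, 1.1]
finger_gap: 0.0854
finger_force: 0.0
clock 1.90 q7 -0.03 gap 0.0854 pos [ 0.5972 -0.3071  0.0945] shift [0.17 0.25 2.61] yaw -0.3 curY -15.3
```

View pics/a1.png

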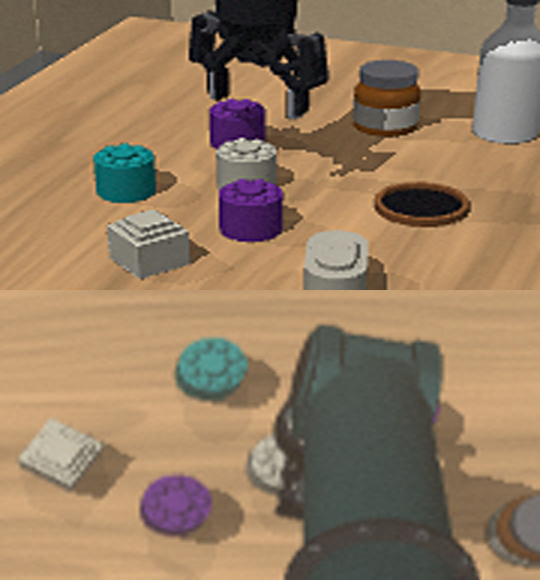

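The crops show the fingers straddling the white drum (side crop (247,160)), clear of the purple and turquoise drums, so I descend and grip.

```bash
python3 -m jog '[[[0.1,0.05,0.9],0,100],[[0.1,0.05,1.8],0,100],[[0.1,0.05,2.4],0,100],[[0.1,0.05,2.65],0,100],[[0.1,0.05,2.65],0,100],[[0.1,0.05,2.65],0,100]]'
python3 g.py 0.605 -0.304 0.016 -15
```

```text
clock: 2.6
position: [0.6041, -0.3065, 0.021]
ee_rot: [2.497, 1.904, 0.002]
contact_force: [-0.5, -1.3, -0.4]
finger_gap: 0.0853
finger_force: 0.0
clock 2.60 q7 -0.06 gap 0.0853 pos [ 0.6041 -0.3065  0.021 ] shift [0.09 0.01 0.17] yaw -0.4 curY -15.4
```

```bash
python3 -m jog '[[[0.1,0,0.15],0,100],[[0.1,0,0.15],0,60],[[0.1,0,0.15],0,60],[[0.1,0,0.15],0,60],[[0.1,0,0.15],0,60],[[0.1,0,0.15],0,60]]' 40
python3 g.py 0.4305 -0.319 0.10 -15
```

```text
clock: 3.2
position: [0.6051, -0.3032, 0.0163]
ee_rot: [2.496, 1.904, 0.002]
contact_force: [0.1, 0.7, 6.0]
finger_gap: 0.0592
finger_force: 43.6
clock 3.20 q7 -0.06 gap 0.0592 pos [ 0.6051 -0.3032  0.0163] shift [-2.05 -5.47 -2.8 ] yaw -0.3 curY -15.3
```

```bash
python3 -m jog '[[[0,0,-0.5],0,60],[[0,0,-1.2],0,60],[[0,0,-2],0,60],[[0,-0.5,-2.4],0,60],[[-0.5,-1.5,-2.4],0,60],[[-1,-2.5,-2.4],0,60],[[-1.5,-3.7,-2.4],0,60],[[-1.9,-4.7,-2.4],0,60],[[-2.05,-5.3,-2.4],0,60],[[-2.05,-5.47,-2.4],0,60]]'
python3 -m jog '[[[0,0,0],0,60],[[0,0,0],0,60],[[0,0,0],0,60]]'
python3 g.py 0.4305 -0.319 0.0215 -15
python3 - <<'E'
from h import *
from station import manip
c=manip.capture('side');cv2.imwrite('pics/a2.png',cv2.resize(c['image'][100:260,280:480,::-1],None,fx=3,fy=3,interpolation=cv2.INTER_CUBIC))
E
```

```text
clock: 4.2
position: [0.4247, -0.3193, 0.0872]
ee_rot: [-2.498, -1.898, 0.005]
contact_force: [0.8, 0.0, -2.6]
finger_gap: 0.0591
finger_force: 43.7
clock: 4.5
position: [0.4316, -0.3189, 0.0875]
ee_rot: [2.495, 1.906, 0.002]
contact_force: [-0.6, -0.4, -1.6]
finger_gap: 0.0591
finger_force: 43.7
clock 4.50 q7 0.06 gap 0.0591 pos [ 0.4316 -0.3189  0.0875] shift [-0.01 -0.04  2.2 ] yaw -0.2 curY -15.2
```

View pics/a2.png

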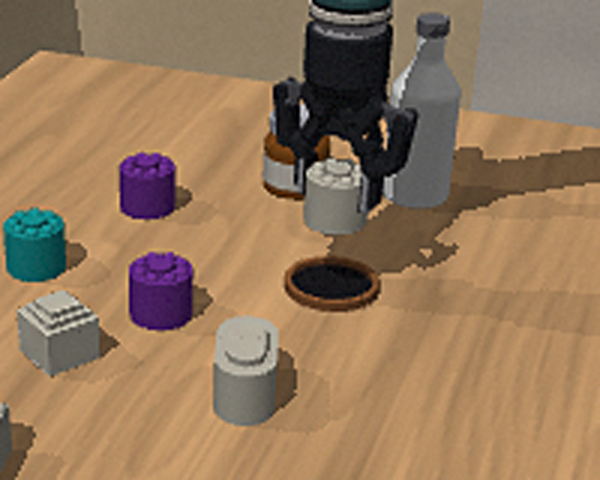

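The rosette is held upright above the round tray (tray at crop (333,283), drum at (335,197)). I lower it gently, release and rise.

```bash
python3 -m jog '[[[0,0,0.6],0,60],[[0,0,1.2],0,60],[[0,0,1.7],0,60],[[0,0,1.95],0,60],[[0,0,2.08],0,60],[[0,0,2.14],0,60],[[0,0,2.17],0,60],[[0,0,2.2],0,60],[[0,0,2.2],0,60]]'
python3 g.py 0.4305 -0.319 0.0203 -15
```

```text
clock: 5.45
position: [0.4297, -0.3192, 0.0217]
ee_rot: [2.498, 1.905, 0.0]
contact_force: [-0.6, 0.3, -2.3]
finger_gap: 0.0593
finger_force: 43.7
clock 5.45 q7 0.03 gap 0.0593 pos [ 0.4297 -0.3192  0.0217] shift [0.01 0.03 0.05] yaw -0.3 curY -15.3
```

```bash
python3 -m jog '[[[0,0,0.03],0,60],[[0,0,0.06],0,60],[[0,0,0.06],0,80],[[0,0,0.06],0,95],[[0,0,0.06],0,95],[[0,0,0.06],0,95],[[0,0,-0.6],0,95],[[0,0,-1.8],0,95],[[0,0,-3],0,100],[[0,0,-3.2],0,100]]'
python3 g.py 0.449 -0.116 0.11 17
python3 - <<'E'
from h import *
from station import manip
c=manip.capture('side');w,_=masks(c);C=w.copy();C[:, :365]=0;C[:,425:]=0
for k in blobs(C,100,2000):
    u=cen(k)
    print(np.round(u,1),cv2.boundingRect(k),np.round(plane(c,[u],.03)*1000,1))
E
```

```text
clock: 6.45
position: [0.4316, -0.3204, 0.1208]
ee_rot: [2.493, 1.901, 0.004]
contact_force: [0.2, -0.3, -0.7]
finger_gap: 0.0854
finger_force: 0.0
clock 6.45 q7 0.08 gap 0.0854 pos [ 0.4316 -0.3204  0.1208] shift [ 6.72 -1.25  0.34] yaw -32.4 curY -15.4
[367.7 220.3] (365, 206, 8, 35) [[ 434.  -122.5   30. ]]
[390.6 186.1] (381, 174, 21, 25) [[ 429.3 -316.1   30. ]]
[378.2 158.1] (368, 152, 22, 12) [[ 517.2 -480.3   30. ]]
[418.6 149.6] (407, 112, 18, 58) [[ 411.8 -590.8   30. ]]
```

```bash
python3 -m jog '[[[1.2,-0.2,0],-8,100],[[2.5,-0.5,0],-16,100],[[3.8,-0.7,0],-24,100],[[5,-0.9,0],-32,100],[[6.2,-1.15,0.2],-32.4,100],[[6.72,-1.25,0.3],-32.4,100],[[6.72,-1.25,0.3],-32.4,100],[[6.72,-1.25,0.3],-32.4,100]]'
python3 g.py 0.449 -0.116 0.016 17
```

```text
clock: 7.3
position: [0.4459, -0.1149, 0.1075]
ee_rot: [-1.866, -2.525, 0.002]
contact_force: [0.3, -0.2, -0.3]
finger_gap: 0.0857
finger_force: 0.0
clock 7.30 q7 0.08 gap 0.0857 pos [ 0.4459 -0.1149  0.1075] shift [-0.07  0.09  3.05] yaw 0.1 curY 17.1
```

```bash
python3 - <<'E'
from h import *
from station import manip
c=manip.capture('side');cv2.imwrite('pics/a3.png',cv2.resize(c['image'][140:260,280:450,::-1],None,fx=4,fy=4,interpolation=cv2.INTER_CUBIC))
E
```

```text
(no output)
```

View pics/a3.png

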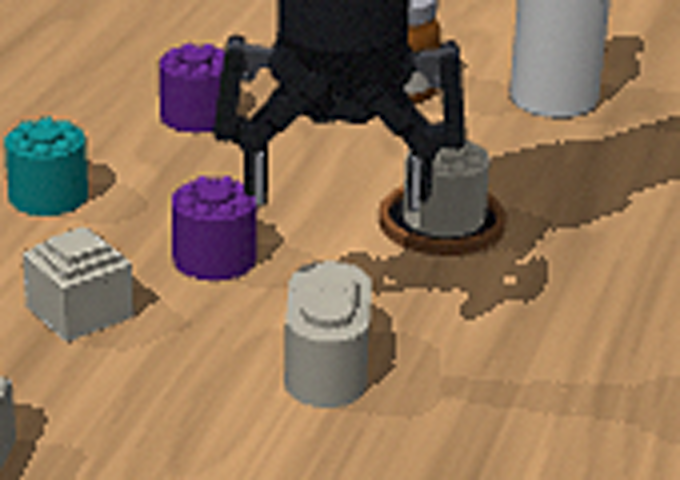

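The rosette stands inside the round tray at crop (450,190), and the fingers straddle the oval at (328,330).

```bash
python3 -m jog '[[[0,0,1],0,100],[[0,0,2],0,100],[[0,0,2.8],0,100],[[0,0,3.05],0,100],[[0,0,3.05],0,100],[[0,0,3.05],0,100],[[0,0,3.05],0,100]]'
python3 g.py 0.449 -0.116 0.016 17
```

```text
clock: 8.05
position: [0.4473, -0.1152, 0.0178]
ee_rot: [1.868, 2.524, 0.001]
contact_force: [-0.2, 0.0, 0.2]
finger_gap: 0.0852
finger_force: 0.0
clock 8.05 q7 -0.03 gap 0.0852 pos [ 0.4473 -0.1152  0.0178] shift [-0.04  0.05  0.06] yaw 0.0 curY 17.0
```

```bash
python3 -m jog '[[[0,0,0],0,75],[[0,0,0],0,50],[[0,0,0],0,50],[[0,0,0],0,50],[[0,0,0],0,50],[[0,0,0],0,50],[[0,0,0],0,50]]' 40
python3 g.py 0.605 0.320 0.10 -20.5
```

```text
clock: 8.75
position: [0.4475, -0.1147, 0.0176]
ee_rot: [1.867, 2.525, 0.002]
contact_force: [-0.8, 0.2, 6.3]
finger_gap: 0.0515
finger_force: 41.4
clock 8.75 q7 -0.03 gap 0.0515 pos [ 0.4475 -0.1147  0.0176] shift [12.31  9.27 -2.74] yaw 37.5 curY 17.0
```

```bash
python3 -m jog '[[[0,0,-0.5],0,50],[[0,0,-1.3],0,50],[[0,0,-2.3],0,50],[[0.3,0.2,-3.2],0,50],[[1.3,1,-3.4],4,50],[[2.6,1.9,-3.4],10,50],[[3.8,2.8,-3.4],16,50],[[5,3.7,-3.4],22,50],[[6.2,4.6,-3.4],28,50],[[7.4,5.5,-3.4],34,50]]'
python3 g.py 0.605 0.320 0.12 -20.5
```

```text
clock: 9.75
position: [0.5386, 0.1474, 0.1184]
ee_rot: [-2.528, -1.865, 0.003]
contact_force: [1.3, -0.7, -3.1]
finger_gap: 0.052
finger_force: 43.7
clock 9.75 q7 -0.80 gap 0.0520 pos [0.5386 0.1474 0.1184] shift [ 6.15  0.42 -0.06] yaw 3.3 curY -17.2
```

```bash
python3 -m jog '[[[1.2,0,0],3,50],[[2.4,0.1,0],3,50],[[3.6,0.2,0],3,50],[[4.8,0.3,0],3,50],[[5.6,0.4,0],3,50],[[5.9,0.4,0],3,50],[[5.9,0.4,0],3,50],[[5.9,0.4,0],3,50]]'
python3 g.py 0.605 0.320 0.0225 -20.5
```

```text
clock: 10.55
position: [0.6011, 0.3092, 0.118]
ee_rot: [2.573, 1.801, -0.006]
contact_force: [0.4, -0.9, -3.2]
finger_gap: 0.0516
finger_force: 43.7
clock 10.55 q7 -1.00 gap 0.0516 pos [0.6011 0.3092 0.118 ] shift [0.39 0.   3.18] yaw 0.5 curY -20.0
```

```bash
python3 -m jog '[[[0.3,0,0.6],0,50],[[0.38,0,1.4],0,50],[[0.38,0,2.2],0,50],[[0.38,0,2.7],0,50],[[0.38,0,2.9],0,50],[[0.38,0,2.98],0,50],[[0.38,0,3.05],0,50],[[0.38,0,3.1],0,50],[[0.38,0,3.1],0,50]]'
python3 g.py 0.605 0.320 0.0216 -20.5
python3 - <<'E'
from h import *
from station import manip
c=manip.capture('side');cv2.imwrite('pics/a4.png',cv2.resize(c['image'][210:390,130:330,::-1],None,fx=3,fy=3,interpolation=cv2.INTER_CUBIC))
E
```

```text
clock: 11.45
position: [0.6066, 0.3227, 0.0265]
ee_rot: [2.572, 1.803, 0.002]
contact_force: [-1.5, -0.1, -2.8]
finger_gap: 0.0511
finger_force: 43.6
clock 11.45 q7 -1.03 gap 0.0511 pos [0.6066 0.3227 0.0265] shift [-0.1  -0.02  0.16] yaw 0.6 curY -19.9
```

View pics/a4.png

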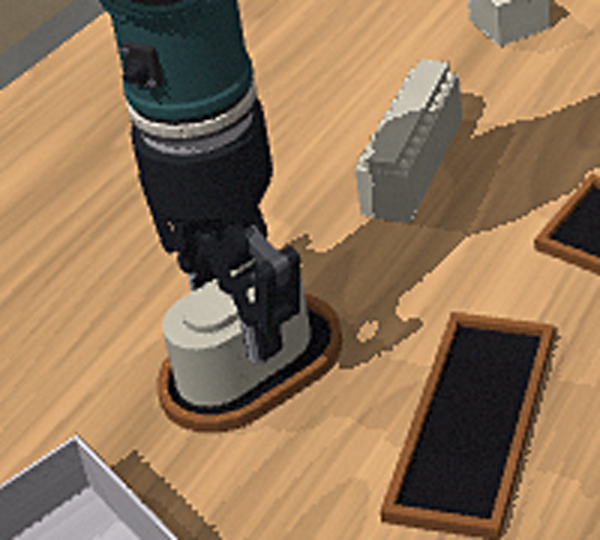

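The oval is held about 5 mm above the floor inside the rim. It sits slightly towards the near end, so I nudge it about 4 mm and set it down.

```bash
python3 -m jog '[[[-0.08,0,0],0,50],[[-0.17,0,0.04],0,50],[[-0.17,0,0.08],0,50],[[-0.17,0,0.12],0,50],[[-0.17,0,0.15],0,50],[[-0.17,0,0.18],0,50],[[-0.17,0,0.18],0,50]]'
python3 g.py 0.605 0.320 0.0216 -20.5
```

```text
clock: 12.2
position: [0.6044, 0.3175, 0.0217]
ee_rot: [2.572, 1.803, -0.001]
contact_force: [-3.7, -1.0, 6.4]
finger_gap: 0.0512
finger_force: 44.7
clock 12.20 q7 -1.02 gap 0.0512 pos [0.6044 0.3175 0.0217] shift [ 0.09 -0.01  0.  ] yaw 0.5 curY -20.0
```

```bash
python3 -m jog '[[[0,0,0],0,75],[[0,0,0],0,90],[[0,0,0],0,90],[[0,0,0],0,90],[[0,0,-0.6],0,90],[[0,0,-1.8],0,90],[[0,0,-3],0,100],[[0,0,-3.3],0,100]]'
python3 g.py 0.605 0.099 0.12 10.5
python3 - <<'E'
from h import *
from station import manip
c=manip.capture('side');w,d=masks(c)
for k in blobs(w,300,3000):
    u=cen(k)
    if u[1]>230:print(np.round(u,1),cv2.boundingRect(k),np.round(plane(c,[u],.028)*1000,1))
cv2.imwrite('pics/a5.png',cv2.resize(c['image'][210:390,130:330,::-1],None,fx=3,fy=3,interpolation=cv2.INTER_CUBIC))
E
```

```text
clock: 13.0
position: [0.6074, 0.3195, 0.1251]
ee_rot: [2.572, 1.803, 0.014]
contact_force: [0.9, 0.8, -0.4]
finger_gap: 0.0855
finger_force: 0.0
clock 13.00 q7 -1.00 gap 0.0855 pos [0.6074 0.3195 0.1251] shift [-6.94  2.43  0.14] yaw -30.5 curY -20.0
[151.9 383.7] (88, 355, 111, 45) [[612.5 479.3  28. ]]
[210.7 320.1] (187, 296, 49, 49) [[605.5 320.5  28. ]]
[558.3 295.2] (524, 264, 78, 42) [[-6.6 -8.7 28. ]]
[265.9 251.4] (249, 230, 34, 49) [[613.1  88.4  28. ]]
[ 77.3 272.2] (0, 204, 166, 133) [[966.7 314.9  28. ]]
```

View pics/a5.png

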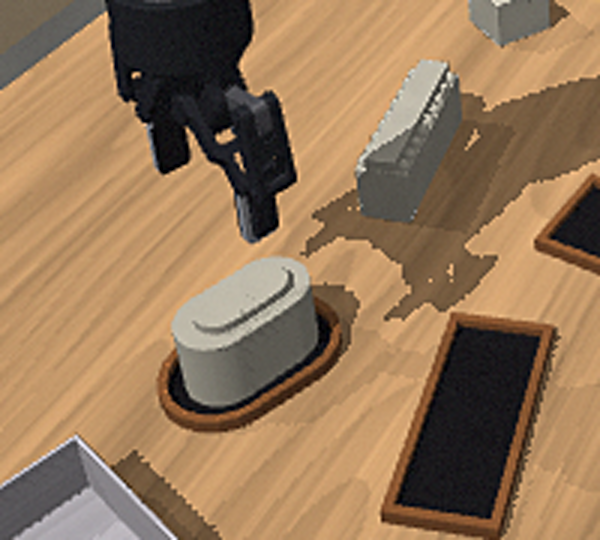

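The oval sits well inside its tray (crop (245,340)). I check the moulding from its base corners: (362,213), (412,220) and about (460,127) in the crop.

```bash
python3 - <<'E'
from h import *
S=pickle.load(open('side0.pkl','rb'));w,_=masks(S)
P=plane(S,[(250.5,281),(267,283.5)],0);e=P[1]-P[0];print((P*1000).round(1),np.hypot(*e[:2])*1000,np.degrees(np.arctan2(e[1],e[0])))
m=P.mean(0)[:2]
for a in(9,10.5,12):
    r=np.radians(a+90);print(a,m-.065*np.array([np.cos(r),np.sin(r)]))
T=pickle.load(open('top0.pkl','rb'));w,_=masks(T)
for k in blobs(w,380,500):
    u=cen(k);print(np.round(u),cv2.fitEllipse(k)[2],'line',np.degrees(np.arctan2(*cv2.fitLine(plane(T,k.reshape(-1,2),.05)[:,:2].astype(np.float32),cv2.DIST_L2,0,.01,.01)[[1,0],0])))
E
python3 -m jog '[[[-1,0.3,0],-6,100],[[-2.2,0.7,0],-12,100],[[-3.5,1.2,0],-18,100],[[-4.8,1.7,0],-24,100],[[-6,2.1,0],-30,100],[[-6.9,2.4,0.1],-30.5,100],[[-6.95,2.43,0.1],-30.5,100],[[-6.95,2.43,0.1],-30.5,100]]'
python3 g.py 0.605 0.099 0.017 10.5
```

```text
[[612.  165.6   0. ]
 [573.7 158.7   0. ]] 38.93922459961016 -169.89497722132728
9 [0.60299023 0.09796221]
10.5 [0.6046673  0.09825039]
12 [0.60633625 0.09858236]
[264. 187.] 78.93388366699219 line -81.23868
clock: 13.85
position: [0.6014, 0.0958, 0.1159]
ee_rot: [-2.01, -2.413, 0.001]
contact_force: [-0.3, 1.2, -0.0]
finger_gap: 0.0853
finger_force: 0.0
clock 13.85 q7 -0.31 gap 0.0853 pos [0.6014 0.0958 0.1159] shift [0.08 0.14 3.29] yaw -0.1 curY 10.4
```

```bash
python3 -m jog '[[[0.05,0.05,1],0,100],[[0.05,0.05,2],0,100],[[0.05,0.05,3],0,100],[[0.05,0.05,3.25],0,100],[[0.05,0.05,3.25],0,100],[[0.05,0.05,3.25],0,100],[[0.05,0.05,3.25],0,100]]'
python3 g.py 0.604 0.098 0.017 10.3
```

```text
clock: 14.55
position: [0.6042, 0.0994, 0.0204]
ee_rot: [2.006, 2.416, 0.004]
contact_force: [-1.1, -0.3, 0.1]
finger_gap: 0.0852
finger_force: 0.0
clock 14.55 q7 -0.37 gap 0.0852 pos [0.6042 0.0994 0.0204] shift [-0.04 -0.02  0.11] yaw 0.3 curY 10.6
```

```bash
python3 -m jog '[[[0,0,0],0,75],[[0,0,0],0,55],[[0,0,0],0,38],[[0,0,0],0,38],[[0,0,0],0,38],[[0,0,0],0,38],[[0,0,0],0,38],[[0,0,0],0,38]]' 50
python3 g.py 0.4475 0.3065 0.12 12.7
```

```text
clock: 15.35
position: [0.6041, 0.0988, 0.0197]
ee_rot: [2.007, 2.415, 0.003]
contact_force: [-0.5, -0.1, 4.9]
finger_gap: 0.0394
finger_force: 52.7
clock 15.35 q7 -0.37 gap 0.0394 pos [0.6041 0.0988 0.0197] shift [ 7.76 -3.86 -3.35] yaw -2.2 curY 10.5
```

```bash
python3 -m jog '[[[0,0,-0.5],0,38],[[0,0,-1.3],0,38],[[0,0,-2.3],0,38],[[0.3,-0.2,-3.1],0,38],[[1.4,-0.7,-3.3],-1,38],[[2.6,-1.3,-3.3],-2,38],[[3.9,-1.9,-3.3],-2,38],[[5.2,-2.6,-3.3],-2,38],[[6.5,-3.2,-3.3],-2,38],[[7.4,-3.7,-3.3],-2,38]]'
python3 -m jog '[[[0.3,-0.1,0],0,38],[[0.35,-0.15,0],0,38],[[0.35,-0.15,0],0,38],[[0.35,-0.15,0],0,38]]'
python3 g.py 0.4475 0.3065 0.0237 12.7
```

```text
clock: 16.35
position: [0.4503, 0.2989, 0.1182]
ee_rot: [-1.96, -2.453, 0.001]
contact_force: [0.1, -0.9, -2.8]
finger_gap: 0.0393
finger_force: 51.6
clock: 16.75
position: [0.4477, 0.3036, 0.1178]
ee_rot: [1.968, 2.447, -0.002]
contact_force: [-0.7, -0.8, -3.2]
finger_gap: 0.0389
finger_force: 51.6
clock 16.75 q7 -0.73 gap 0.0389 pos [0.4477 0.3036 0.1178] shift [0.1  0.01 3.14] yaw -0.3 curY 12.4
```

```bash
python3 -m jog '[[[0.05,0,0.6],0,38],[[0.08,0,1.4],0,38],[[0.08,0,2.2],0,38],[[0.08,0,2.7],0,38],[[0.08,0,2.9],0,38],[[0.08,0,3],0,38],[[0.08,0,3.05],0,38],[[0.08,0,3.05],0,38]]'
python3 g.py 0.4475 0.3065 0.0237 12.7
python3 - <<'E'
from h import *
from station import manip
c=manip.capture('side');cv2.imwrite('pics/a6.png',cv2.resize(c['image'][250:400,220:360,::-1],None,fx=4,fy=4,interpolation=cv2.INTER_CUBIC))
E
```

```text
clock: 17.55
position: [0.4467, 0.3081, 0.0269]
ee_rot: [1.966, 2.45, 0.002]
contact_force: [-0.9, 0.2, -2.5]
finger_gap: 0.0392
finger_force: 51.5
clock 17.55 q7 -0.80 gap 0.0392 pos [0.4467 0.3081 0.0269] shift [-0.06  0.01  0.11] yaw -0.2 curY 12.5
```

View pics/a6.png

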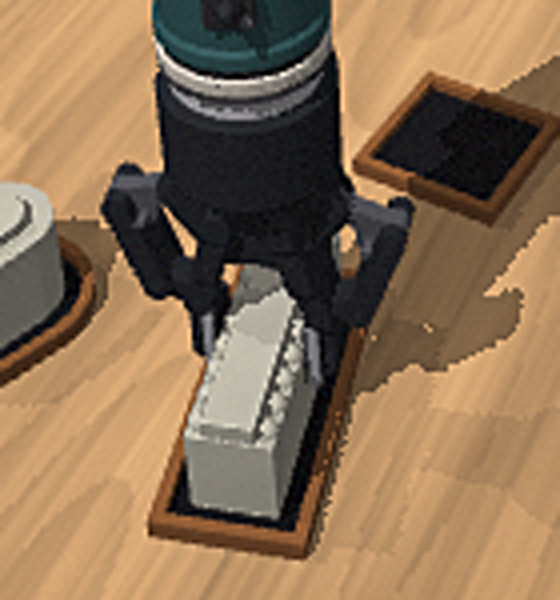

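The moulding hovers about 3 mm above the floor and is well centred (near end at crop (235,485), rim clear all round). I set it down and release.

```bash
python3 -m jog '[[[0,0,0.04],0,38],[[0,0,0.08],0,38],[[0,0,0.11],0,38],[[0,0,0.13],0,38],[[0,0,0.13],0,38]]'
```

```text
clock: 18.1
position: [0.4462, 0.3082, 0.0237]
ee_rot: [1.965, 2.451, 0.001]
contact_force: [-1.4, -1.6, 7.3]
finger_gap: 0.0392
finger_force: 52.9
```

```bash
python3 -m jog '[[[0,0,0],0,60],[[0,0,0],0,75],[[0,0,0],0,75],[[0,0,0],0,75],[[0,0,-0.6],0,75],[[0,0,-1.8],0,80],[[0,0,-3],0,100],[[0,0,-3.3],0,100]]'
python3 g.py 0.6225 -0.112 0.12 -32
python3 g.py 0.6225 -0.112 0.12 58
python3 - <<'E'
from h import *
S=pickle.load(open('side0.pkl','rb'));w,_=masks(S)
for k in blobs(w,500,600):print(cen(k),cv2.approxPolyDP(k,3,True).reshape(-1,2).tolist())
T=pickle.load(open('top0.pkl','rb'));w,_=masks(T)
for k in blobs(w,230,260):print(cen(k),cv2.approxPolyDP(k,3,True).reshape(-1,2).tolist())
E
```

```text
clock: 18.9
position: [0.4478, 0.3096, 0.1247]
ee_rot: [1.965, 2.45, 0.009]
contact_force: [-0.0, 0.9, 0.0]
finger_gap: 0.0855
finger_force: 0.0
clock 18.90 q7 -0.74 gap 0.0855 pos [0.4478 0.3096 0.1247] shift [-14.98   2.63   0.13] yaw 44.5 curY 12.5
clock 18.90 q7 -0.74 gap 0.0855 pos [0.4478 0.3096 0.1247] shift [-14.98   2.63   0.13] yaw -45.5 curY 12.5
(298.9411214953271, 210.47289719626167) [[302, 197], [286, 203], [287, 216], [295, 224], [312, 218], [312, 207]]
(380.3101265822785, 183.3066104078762) [[384, 175], [377, 175], [372, 181], [377, 192], [383, 192], [389, 185]]
(324.6562064156206, 180.27196652719664) [[322, 170], [315, 184], [327, 191], [335, 178]]
```

```bash
python3 -m jog '[[[-1,0.2,0],4,100],[[-2.5,0.4,0],10,100],[[-4,0.7,0],16,100],[[-5.5,1,0],22,100],[[-7,1.2,0],28,100],[[-8.5,1.5,0],34,100],[[-10,1.75,0],40,100],[[-11.5,2,0],44.5,100],[[-13,2.3,0],44.5,100],[[-14.2,2.5,0],44.5,100]]'
python3 -m jog '[[[-0.72,-0.35,0],0,100],[[-0.72,-0.35,0],0,100],[[-0.72,-0.35,0],0,100],[[-0.72,-0.35,0],0,100]]'
python3 g.py 0.6225 -0.112 0.018 -32
python3 - <<'E'
from h import *
from station import manip
S=pickle.load(open('side0.pkl','rb'))
P=plane(S,[(286.5,214.5),(295,224.5),(312.5,218.5)],0)*1000;print(P.round(1))
for i,j in((0,1),(1,2)):
    e=P[j]-P[i];print(np.hypot(*e[:2]),np.degrees(np.arctan2(e[1],e[0]))%90)
print('centre',(P[0]+P[2])/2)
c=manip.capture('side');cv2.imwrite('pics/a7.png',cv2.resize(c['image'][130:250,230:360,::-1],None,fx=4,fy=4,interpolation=cv2.INTER_CUBIC))
E
```

```text
clock: 19.9
position: [0.6123, -0.0948, 0.1208]
ee_rot: [2.748, 1.521, -0.002]
contact_force: [0.2, 0.3, -0.0]
finger_gap: 0.0855
finger_force: 0.0
clock: 20.3
position: [0.5919, -0.1025, 0.1213]
ee_rot: [-2.745, -1.527, -0.001]
contact_force: [-0.0, 0.6, -0.5]
finger_gap: 0.0853
finger_force: 0.0
clock 20.30 q7 -0.56 gap 0.0853 pos [ 0.5919 -0.1025  0.1213] shift [0.26 1.03 3.44] yaw 0.2 curY -31.8
[[ 662.2 -110.1    0. ]
 [ 618.9  -74.8    0. ]
 [ 587.8 -118.6    0. ]]
55.84689095063649 50.80587523892697
53.754033264084796 54.54945673133997
centre [ 624.98281221 -114.32667101    0.        ]
```

View pics/a7.png

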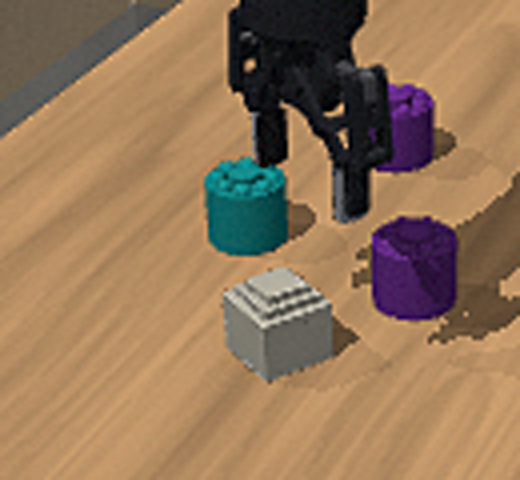

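The fingers stand about 30 mm short of the block (block at crop (278,325), fingers at (270,140) and (350,195)). I correct that before descending.

```bash
python3 -m jog '[[[0.15,0.5,0],2,100],[[0.26,1.03,0],2,100],[[0.26,1.03,0],2,100],[[0.26,1.03,0],2,100],[[0.26,1.03,0],2,100]]'
python3 g.py 0.623 -0.113 0.018 -34
```

```text
clock: 20.85
position: [0.6209, -0.1129, 0.1213]
ee_rot: [-2.771, -1.477, 0.002]
contact_force: [0.3, -0.8, 0.5]
finger_gap: 0.0857
finger_force: 0.0
clock 20.85 q7 -0.57 gap 0.0857 pos [ 0.6209 -0.1129  0.1213] shift [0.04 0.07 3.44] yaw 0.1 curY -33.9
```

```bash
python3 -m jog '[[[0.03,0.03,1],0,100],[[0.03,0.03,2],0,100],[[0.03,0.03,3],0,100],[[0.03,0.03,3.4],0,100],[[0.03,0.03,3.45],0,100],[[0.03,0.03,3.45],0,100],[[0.03,0.03,3.45],0,100]]'
python3 g.py 0.623 -0.113 0.018 -34
```

```text
clock: 21.55
position: [0.6243, -0.1137, 0.0195]
ee_rot: [2.772, 1.476, 0.003]
contact_force: [0.0, 0.5, 0.7]
finger_gap: 0.0851
finger_force: 0.0
clock 21.55 q7 -0.60 gap 0.0851 pos [ 0.6243 -0.1137  0.0195] shift [-0.   -0.05  0.05] yaw 0.1 curY -33.9
```

```bash
python3 -m jog '[[[0,0,0],0,85],[[0,0,0],0,70],[[0,0,0],0,52],[[0,0,0],0,52],[[0,0,0],0,52],[[0,0,0],0,52],[[0,0,0],0,52],[[0,0,0],0,52]]' 40
python3 g.py 0.433 0.1113 0.12 -6.2
```

```text
clock: 22.35
position: [0.6236, -0.1137, 0.019]
ee_rot: [2.773, 1.476, 0.001]
contact_force: [-0.8, 0.8, 7.0]
finger_gap: 0.0538
finger_force: 44.0
clock 22.35 q7 -0.60 gap 0.0538 pos [ 0.6236 -0.1137  0.019 ] shift [ 2.68 -9.46 -3.37] yaw -27.7 curY -33.9
```

```bash
python3 -m jog '[[[0,0,-0.5],0,52],[[0,0,-1.3],0,52],[[0,0,-2.3],0,52],[[0.1,-0.3,-3.2],-3,52],[[0.4,-1.5,-3.35],-8,52],[[0.8,-2.9,-3.35],-14,52],[[1.2,-4.3,-3.35],-20,52],[[1.6,-5.7,-3.35],-26,52],[[2,-7.1,-3.35],-27.7,52],[[2.4,-8.4,-3.35],-27.7,52]]'
python3 g.py 0.433 0.1113 0.12 -6.2
```

```text
clock: 23.35
position: [0.4528, 0.0878, 0.1191]
ee_rot: [2.339, 2.098, 0.001]
contact_force: [1.1, -0.1, -1.2]
finger_gap: 0.0533
finger_force: 43.0
clock 23.35 q7 -0.63 gap 0.0533 pos [0.4528 0.0878 0.1191] shift [ 0.71 -0.74 -0.03] yaw -0.0 curY -6.2
```

```bash
python3 -m jog '[[[0.35,-0.4,0],0,52],[[0.6,-0.65,0],0,52],[[0.65,-0.65,0],0,52],[[0.65,-0.65,0],0,52],[[0.65,-0.65,0],0,52]]'
python3 g.py 0.433 0.1113 0.026 -6.2
```

```text
clock: 23.85
position: [0.4383, 0.1073, 0.1186]
ee_rot: [2.341, 2.094, 0.001]
contact_force: [0.4, 0.5, -0.8]
finger_gap: 0.0528
finger_force: 43.1
clock 23.85 q7 -0.68 gap 0.0528 pos [0.4383 0.1073 0.1186] shift [ 0.11 -0.19  3.09] yaw -0.2 curY -6.4
```

```bash
python3 -m jog '[[[0.1,-0.17,0.6],0,52],[[0.1,-0.17,1.4],0,52],[[0.1,-0.17,2.2],0,52],[[0.1,-0.17,2.7],0,52],[[0.1,-0.17,2.9],0,52],[[0.1,-0.17,3.05],0,52],[[0.1,-0.17,3.05],0,52],[[0.1,-0.17,3.05],0,52]]'
python3 g.py 0.433 0.1113 0.023 -6.2
python3 - <<'E'
from h import *
from station import manip
c=manip.capture('side');cv2.imwrite('pics/a8.png',cv2.resize(c['image'][210:390,210:400,::-1],None,fx=3,fy=3,interpolation=cv2.INTER_CUBIC))
E
```

```text
clock: 24.65
position: [0.4328, 0.1117, 0.0275]
ee_rot: [2.339, 2.096, 0.002]
contact_force: [-0.7, 0.2, -1.4]
finger_gap: 0.0533
finger_force: 43.0
clock 24.65 q7 -0.76 gap 0.0533 pos [0.4328 0.1117 0.0275] shift [-0.01  0.01  0.15] yaw -0.1 curY -6.3
```

View pics/a8.png

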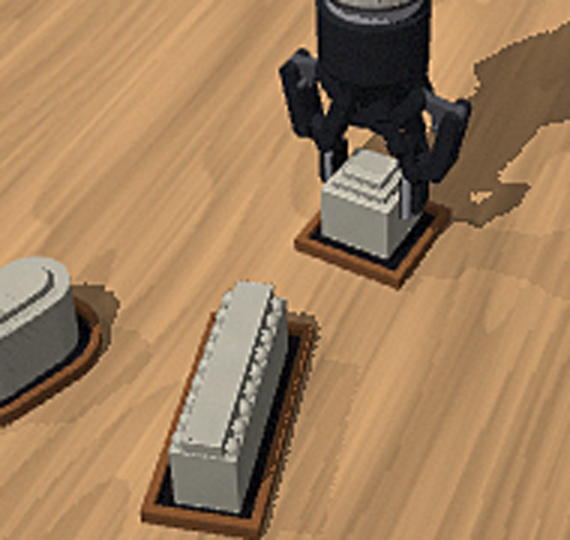

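The block is aligned about 4 mm above the square tray floor (crop (365,215)), and the moulding sits in its tray. I set the block down and release.

```bash
python3 -m jog '[[[0,0,0.05],0,52],[[0,0,0.09],0,52],[[0,0,0.13],0,52],[[0,0,0.16],0,52],[[0,0,0.18],0,52],[[0,0,0.18],0,52]]'
```

```text
clock: 25.3
position: [0.4324, 0.1119, 0.0229]
ee_rot: [2.338, 2.097, 0.001]
contact_force: [-2.5, 0.0, 17.5]
finger_gap: 0.0529
finger_force: 45.3
```

```bash
python3 -m jog '[[[0,0,0],0,70],[[0,0,0],0,90],[[0,0,0],0,90],[[0,0,0],0,90],[[0,0,-0.6],0,90],[[0,0,-1.8],0,90],[[0,0,-3.3],0,100],[[0,0,-4.8],0,100],[[0,0,-5],0,100],[[0,0,-5],0,100]]'
python3 - <<'E'
from h import *
from station import manip
c=manip.capture('side');cv2.imwrite('pics/end.png',cv2.resize(c['image'][130:400,150:450,::-1],None,fx=2.2,fy=2.2,interpolation=cv2.INTER_CUBIC))
w,_=masks(c)
for k in blobs(w,200,1500):
    u=cen(k)
    if 170<u[0]<450 and u[1]>165:print(np.round(u,1),np.round(plane(c,[u],.032)*1000,1))
# expected silhouette-centre position: tray centre at z=.032 projected
for n,p in dict(round=(.4305,-.318),square=(.433,.1113),long=(.448,.3065),oval=(.605,.319)).items():
    print(n,cv2.projectPoints(np.array([[*p,.032]]),np.array(c['rvec']),np.array(c['tvec']),c['K'],None)[0].ravel().round(1))
E
```

```text
clock: 26.3
position: [0.4331, 0.1119, 0.1728]
ee_rot: [2.338, 2.095, 0.005]
contact_force: [-0.5, 0.1, -0.8]
finger_gap: 0.0855
finger_force: 0.0
[206.9 318. ] [[612.8 321.8  32. ]]
[331.9 278.2] [[433.1 121.8  32. ]]
[390.6 186.1] [[ 428.3 -312.7   32. ]]
round [390.4 185.1]
square [333.8 275.3]
long [286.4 337.8]
oval [211.1 318.1]
```

View pics/end.png

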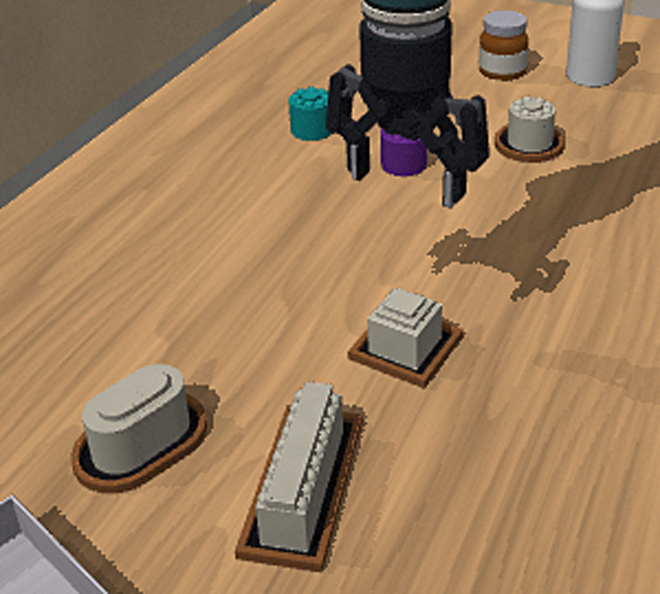

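All four casts stand upright inside their rims: oval (135,420), long (300,465), square (405,330) and round (531,125). The gripper is clear, and the bottle and jar have not moved.

```bash
python3 -c "
from station import manip
print(manip.finish_job())"
```

```text
the job is handed in; nothing more can be done
None
```

The job is handed in at about 26 s of 96 s: all four casts looked upright and seated inside the rims of their own trays in the last picture, and the bottle and jar were not touched; the hand-in call returned no verdict.

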